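# Load the counting slide into the reader

### The arm

A 6-joint arm with a two-finger parallel gripper is mounted at the origin on a cart in front of the work surface, level with it; the furniture and walls round the work are solid. World frame = base frame: x ahead of the robot, y to its left, z up, the work surface at z = 0. Lengths are in m, angles in rad, forces in N, time in s.
With the tool pointing down it reaches from about 0.425 to 0.95 m from the base axis. Payload 3.5 kg.
Tool frame: the origin (TCP) lies on the centre line of the jaws, within the pads' length; the fingertips stand 17 mm ahead of it and the grasp point (between the pads) lies 2 mm behind it; z points along the fingers, y is the line along which they close (so a half turn about z gives the same grasp; the last joint's range is limited). The gripper opens to 85 mm and grips with 20 to 120 N. Pads are 22 mm wide; open, the fingers measure 114 mm over their backs; the gripper's body (76 mm by 85 mm) begins 54 mm behind the grasp point. The pads swing forward as they close: fully open they stand 13 mm farther back than shut.
Start: joints at [0.978, 0.286, 1.577, -0, 1.279, -0.15], TCP at [0.289, 0.61, 0.248] pointing down, gripper open.
Joint ranges: [-2.77, 2.77], [-0.9, 2.22], [0.21, 2.48], [-1.53, 4.67], [0.24, 2.81], [-2.84, 2.84]. Speed limits (rad/s): [2.79, 2.79, 3.14, 3.14, 3.14, 3.14].

### API

Orientations are given as a unit quaternion [x, y, z, w].
In Python, from plant import ctrl gives the robot as it stands. The module is installed in compiled form; this text tells all that it offers.
- The arm moves only by the tool drive_tool, never from a script. Its argument "moves" is a list of rows, each a list of 3 entries, a list of its own where there are three numbers: the turn, a rotation vector about the tool's x, y, z in rad, then the shift along the tool's x, y, z in m, then the finger opening in m, from 0 to 0.0854. A call has 1 to 5 rows; each row shifts and turns the commanded pose from where the row before left it, along the tool's axes as they then stand; what a row does not reach is not made up. A row lasts 1/8 s, in which the tool goes at most 62.5 mm and 10.7 degrees, less where a joint would pass 70% of its speed; a pose out of reach is approached as far as the arm can. A call with a gripper value outside its range is refused whole. The fingers move at their own pace and stop on an object; "grip_force" is the grip in N (left out, the last holds). Time passes only in rows, so rows that do not move let the fingers close. It gives the time, the measured TCP pose, the force, the opening and the grip force at its end, in the units of the state.
- ctrl.get_state(): the state, without advancing time (a new reading comes with each control period).
- ctrl.read_camera(name): name is "side" or "top"; returns a dict with "image" (384x512x3 uint8, red, green, blue), "fx", "fy", "cx", "cy" (pixels), "dist" ([k1, k2, p1, p2, k3] as OpenCV has them; the pictures are not rectified), "R" (3x3) and "t" (3): a world point X has camera coordinates R X + t. Camera axes: x right, y down, z forward; pixel columns grow to the right and rows downward; lengths in m; the calibration is good to about 2 mm. A picture is of the moment at which its call begins. There is no depth.
- ctrl.sign_off(): hands the job in; it is judged then, once.
The state is a dict: "time": time; "qpos": joint angles; "dq": joint speeds; "joint_efforts": joint torques, N m; "eef_pos": TCP position; "tcp_rot": TCP orientation; "contact_force": force on the tool from outside, world axes, zero at the start; "wrist_torque": the same for the moment, N m; "opening": opening from 0.0 (shut) to 1.0 (fully open); "finger_force": force on a finger pad.
Only numpy, scipy, OpenCV 4.12 (cv2) and the standard library are available. Lean on these libraries where they do the work, as an engineer would, in place of code of your own. Each camera call takes 0.05 s, during which the arm holds its last target. There are 200 camera calls.

### The job

Load the slide carrier into the slide reader: press the round thumb rail down with one fingertip so that the spring-closed light cover stands open, and keep holding it while the other fingertip pushes the carrier by its upright pad along the guides, under the cover, until it stops. Then take both fingers away and let the cover spring shut over the carrier. Only press and push: do not lift or tip the carrier, and leave the bottles, the marker and the other things lying around where they are.

Things in the scene. Friction and masses are not known exactly. Their poses are not given: they have to be found in the camera images.
- reader: White slide reader, fixed: low flat bed with two aluminium guides in front, housing with display behind (66 mm high). Origin on the worktop, on the guides' centreline, at the mouth (front face of the cover); x along the guides into the reader, z up. Bed top at z = 14 mm, x -152 to +70, y -35 to +41 mm. Guides: inner faces at y = -18 and +18, top z = 20 mm. Housing x 76 to 154, y -56 to +56 mm.
- end_stop (a point): middle of the foot of the end stop's face inside the reader, at (+68, 0, +14) mm in the reader frame. With the carrier against it, the carrier's origin is at x = +37 mm and the push side of its pad at x = -28 mm in the reader frame.
- cover: Dark sheet-metal light cover over the bed, x 0 to 79 mm, y -28 to +30 mm in the reader frame, 8 mm above the hinge line, with its thumb rail. Origin on the hinge line at the mouth, (0, +30, +26) mm in the reader frame; the hinge line is parallel to the reader's x.
- cover_hinge (a joint): Hinge of the cover. Value in rad: 0 shut, grows as its right (-y) edge rises, limit 0.8. Pressing the thumb rail opens it (2 to 5 N); let go, it springs shut. Shut, its front lip ends 3 mm above the bed and blocks the carrier's frame, with a 18 mm wide notch for the tongue.
- cover_edge (a point): right end of the cover's front lip, at the top: shut at (0, -26, +34) mm in the reader frame. The carrier passes under the lip from 0.45 rad on; at 0.65 rad this point is about 67 mm above the worktop. An upright finger cannot go in past the mouth under the open cover.
- thumb_rail (a point): Middle of the axis of the thumb rail, a round aluminium bar rigid with the cover, left (+y) of its hinge: 10 mm thick, 149 mm long, along the reader's x from -158 to -9 mm. Shut, this point is at (-83.5, +59.5, +31.7) mm in the reader frame. Its top is at z = 37 mm shut, 23 at 0.45 rad, 20 at 0.55 rad (y = 58), 18 at 0.65 rad (y = 57), 14 at the limit. A fingertip can slide along it while holding it down.
- carrier: Loose black slide carrier, about 60 g, on the bed between the guides: open frame 62 x 34 x 9 mm with a glass slide in it; towards the robot a tongue 12 mm wide and 4 mm high that ends in an upright push pad. Origin under the middle of the frame, x along the guides into the reader; frame front at x = +31 mm, which starts 6 to 30 mm before the mouth.
- push_pad (a point): middle of the push side (facing the robot) of the carrier's upright pad: (-65, 0, +7) mm in the carrier's frame. The pad is 24 mm wide, 6 mm thick and 14 mm high, from z = 14 to 28 mm over the worktop.
- felt_marker: felt marker with a red cap, 136 mm long, lying to the right of the reader; leave alone
- tweezers: steel forceps, 136 mm long, lying to the right of the reader; leave alone
- brown_bottle: small brown bottle with a black cap, 40 mm wide, 82 mm high, standing to the right of the reader's housing; leave alone
- white_bottle: small white bottle with a blue cap, 46 mm wide, 90 mm high, standing to the left of the reader's housing; leave alone
- notes: yellow sticky-note pad, 76 x 76 x 16 mm, lying on the right; leave alone
- pen: white pen, 145 mm long, lying on the right; leave alone

How it is judged:
By the outcome, as a careful person would: the job done as asked, in the order asked, and still so for the second after the job is handed in, with the robot touching nothing.
It also fails if it takes over 35 s, if anything falls off the work surface, if the arm or the gripper's body presses on something with over 40 N, if the wrist force passes 120 N, or if a joint passes its speed limit or range.

## Working session

There is one attempt and no reset: what is moved stays moved. The work goes in short steps, Python scripts to look and compute and a tool call to move; the robot and the scene stay as the last step left them, time stands still between calls to the robot, and variables do not carry over. Pictures are saved under pics/ and viewed, at most 10 in all, crops included, and the job is handed in when it is done.

Besides the shell and the picture viewer there is one more tool, called after "Call:" by a JSON object that holds its "name" and its "arguments", one argument or row to a line. drive_tool: Moves the arm, as the interface text tells. Its arguments: {"type":"object","properties":{"moves":{"type":"array","items":{"type":"array"}},"grip_force":{"type":"number"}},"required":["moves"]}

```bash
mkdir -p pics; python3 - <<'E'
from plant import ctrl
import cv2,numpy as np
s=ctrl.get_state();print({k:np.round(v,3).tolist() for k,v in s.items()})
for n in("top","side"):
    c=ctrl.read_camera(n);cv2.imwrite(f"pics/{n}0.png",c["image"][:,:,::-1])
    print(n,{k:np.round(c[k],4).tolist() for k in c if k!="image"}, (-c["R"].T@c["t"]).round(3))
E
```

```text
{'time': 0.0, 'qpos': [0.978, 0.287, 1.578, 0.0, 1.279, -0.15], 'dq': [-0.002, -0.001, 0.001, -0.001, 0.002, 0.001], 'joint_efforts': [0.001, -40.599, -29.262, -0.0, 0.006, -0.0], 'eef_pos': [0.289, 0.609, 0.247], 'tcp_rot': [0.22, 0.976, -0.001, -0.0], 'contact_force': [-0.186, 0.303, 0.413], 'wrist_torque': [0.079, -0.01, 0.007], 'finger_force': 0.0, 'opening': 0.997}
top {'fx': 462.747, 'fy': 462.747, 'cx': 259.5346, 'cy': 192.8243, 'dist': [-0.1207, 0.0, 0.0, 0.0, 0.0], 'R': [[0.0074, -0.9999, 0.0105], [-0.9892, -0.0088, -0.1465], [0.1466, -0.0094, -0.9892]], 't': [-0.136, 0.5889, 1.0447]} [ 0.43  -0.121  1.121]
side {'fx': 479.6079, 'fy': 479.6079, 'cx': 250.2903, 'cy': 189.5063, 'dist': [-0.0696, 0.0, 0.0, 0.0, 0.0], 'R': [[0.9022, -0.4308, 0.0211], [-0.1414, -0.3416, -0.9291], [0.4075, 0.8353, -0.3691]], 't': [-0.594, 0.105, 0.9972]} [ 0.144 -1.053  0.478]
```

View pics/top0.png

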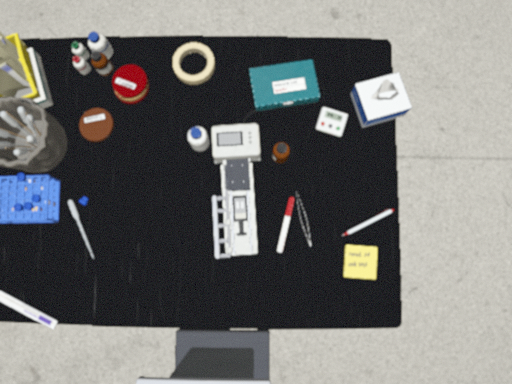

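View pics/side0.png

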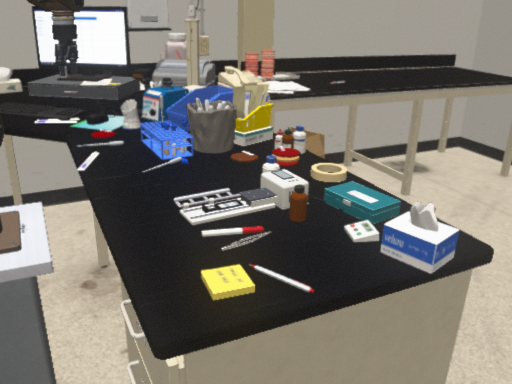

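The top view shows the reader at columns 212–260, rows 122–258, nearly aligned with world x. The side view shows it at about (175–305, 170–222). Next I'll zoom in on both.

```bash
python3 - <<'E'
import cv2,numpy as np
t=cv2.imread("pics/top0.png")[115:265,195:295]
s=cv2.imread("pics/side0.png")[160:230,165:315]
a=cv2.resize(t,None,fx=4,fy=4,interpolation=cv2.INTER_CUBIC)
b=cv2.resize(s,None,fx=5,fy=5,interpolation=cv2.INTER_CUBIC)
cv2.imwrite("pics/tz.png",a);cv2.imwrite("pics/sz.png",b)
E
```

```text
(no output)
```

View pics/tz.png

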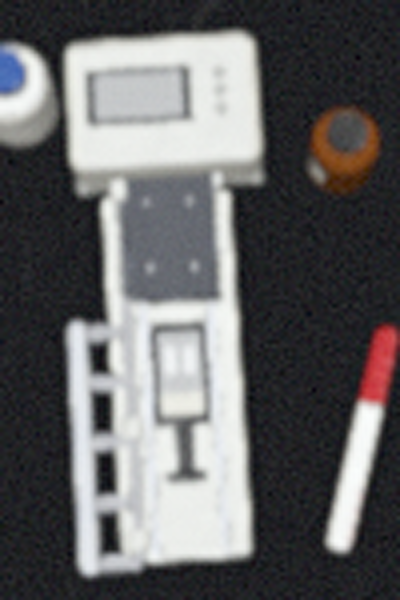

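View pics/sz.png

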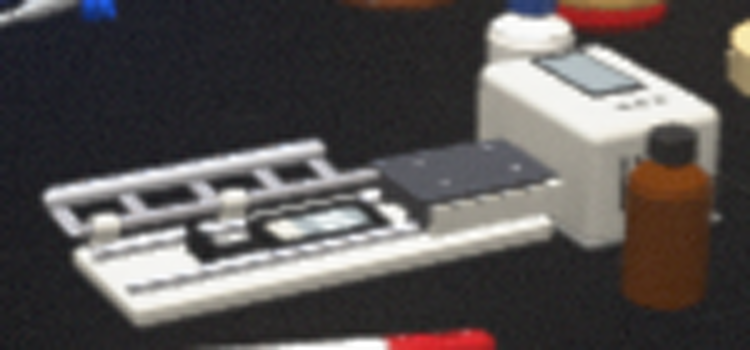

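The zoomed top view (4x, offset 195,115) shows:
- housing top corners at (67,40), (257,32), (263,168) and (75,172)
- rail ends at (78,322) and (90,572)
- cover front edge at row 297, columns 127–218
- pad push edge at about (187,480)
- bed's front right corner at (252,556)

I'll fit a planar pose to rays cast from these.

```bash
cat > h.py <<'E'
from plant import ctrl
import cv2,numpy as np
from scipy.optimize import least_squares
def ray(c,px,z):
    K=np.array([[c["fx"],0,c["cx"]],[0,c["fy"],c["cy"]],[0,0,1]])
    u=cv2.undistortPoints(np.array([[px]],float),K,np.array(c["dist"]))[0,0]
    d=c["R"].T@np.r_[u,1]; o=-c["R"].T@c["t"]
    return o+d*(z-o[2])/d[2]
def proj(c,P):
    K=np.array([[c["fx"],0,c["cx"]],[0,c["fy"],c["cy"]],[0,0,1]])
    return cv2.projectPoints(np.array(P,float).reshape(-1,3),cv2.Rodrigues(c["R"])[0],np.array(c["t"],float),K,np.array(c["dist"]))[0][:,0]
def world(p,P):
    P=np.array(P,float).reshape(-1,3)/1000; c,s=np.cos(p[2]),np.sin(p[2])
    return np.c_[p[0]+c*P[:,0]-s*P[:,1],p[1]+s*P[:,0]+c*P[:,1],P[:,2]]
E
python3 - <<'E'
from h import *
c=ctrl.read_camera("top");s=ctrl.read_camera("side")
M=[((154,56,64),(67,40)),((154,-56,64),(257,32)),((76,-56,66),(263,168)),((76,56,66),(75,172)),
((-158,59.5,33),(90,572)),((-9,59.5,33),(78,322)),((0,30,34),(127,297)),((0,-27,34),(218,299)),((-152,-35,14),(252,556))]
L=np.array([m[0] for m in M],float);
W=np.array([ray(c,(m[1][0]/4+194.6,m[1][1]/4+114.6),m[0][2]/1000) for m in M])
f=least_squares(lambda p:(world(p,L)-W)[:,:2].ravel(),[.6,0,0],loss="soft_l1",f_scale=.003)
p=f.x;print(p.round(4));print(((world(p,L)-W)*1000).round(1)[:,:2])
w=ray(c,(187/4+194.6,480/4+114.6),.028);C,S=np.cos(p[2]),np.sin(p[2])
print("pad reader",(np.array([[C,S],[-S,C]])@(w[:2]-p[:2])*1000).round(1))
# side-view check
q=proj(s,world(p,L)); print(((q-[164.6,159.6])*5).round())
q=proj(s,world(p,[(-60,0,28)])); print(((q-[164.6,159.6])*5).round())
print("rail",world(p,[(-83.5,59.5,37)]).round(4))
E
```

```text
[ 0.598  -0.0821  0.0645]
[[-1.2 -0.5]
 [ 0.2  0.1]
 [ 5.3 -0.8]
 [ 1.5  1.3]
 [-1.3  0.5]
 [ 0.1  0.1]
 [-4.2  0.2]
 [ 0.2 -2.6]
 [ 0.3  1.2]]
pad reader [-105.9   -0.3]
[[598.  46.]
 [722. 114.]
 [589. 136.]
 [470.  64.]
 [ 38. 200.]
 [318. 149.]
 [362. 164.]
 [418. 204.]
 [128. 311.]]
[[279. 218.]]
rail [[ 0.5109 -0.0281  0.037 ]]
```

```bash
cat >> h.py <<'E'
from scipy.spatial.transform import Rotation as Ro
RP=np.array([.598,-.0821,.0645])
def go(x,y,z,p=RP):
    "remaining tool-axis shift/turn to TCP target in reader mm"
    s=ctrl.get_state();R=Ro.from_quat(s["tcp_rot"])
    w=world(p,[(x,y,z)])[0]; e=np.array(s["eef_pos"])
    c,sn=np.cos(p[2]),np.sin(p[2])
    T=Ro.from_matrix(np.array([[-c,-sn,0],[-sn,c,0],[0,0,-1]]).T if 0 else np.array([[-c,-sn,0],[-sn,c,0],[0,0,-1]]))
    rv=(R.inv()*T).as_rotvec()
    d=e-[p[0],p[1],0]; r=np.array([c*d[0]+sn*d[1],-sn*d[0]+c*d[1],d[2]])*1000
    print("t",s["time"],"reader",r.round(1),"F",np.round(s["contact_force"],1),"turn",rv.round(3),"shift now",R.inv().apply(w-e).round(4),"shift after turn",T.inv().apply(w-e).round(4),"q",np.round(s["qpos"],2))
E
python3 -c "
from h import *
go(-127,31,120)"
```

```text
t 0.2 reader [-263.8  710.2  247.4] F [-0.2 -0.6  0.4] turn [-0.001 -0.001 -0.507] shift now [-0.4496 -0.527   0.1281] shift after turn [-0.1368 -0.6792  0.1274] q [ 0.98  0.29  1.58  0.    1.28 -0.15]
```

Call:
{"name": "drive_tool", "arguments": {
  "moves": [
    [[0,0,-0.169],[0,0,0],0.048],
    [[0,0,-0.169],[0,0,0],0.048],
    [[0,0,-0.169],[0,0,0],0.048],
    [[0,0,0],[-0.045,-0.04,0],0.048],
    [[0,0,0],[-0.045,-0.04,0],0.048]
  ]
}}

```text
time: 0.82
eef_pos: [0.3844, 0.5353, 0.248]
tcp_rot: [-0.033, 0.999, -0.0, -0.0]
contact_force: [0.6, 0.0, -0.2]
opening: 0.563
finger_force: 0.0
```

Call:
{"name": "drive_tool", "arguments": {
  "moves": [
    [[0,0,0],[-0.04,-0.045,0],0.048],
    [[0,0,0],[0,-0.06,0],0.048],
    [[0,0,0],[0,-0.06,0],0.048],
    [[0,0,0],[0,-0.06,0],0.048],
    [[0,0,0],[0,-0.06,0],0.048]
  ]
}}

```text
time: 1.45
eef_pos: [0.4421, 0.2521, 0.2482]
tcp_rot: [-0.032, 0.999, -0.0, 0.0]
contact_force: [0.5, 0.0, 0.1]
opening: 0.564
finger_force: 0.0
```

Call:
{"name": "drive_tool", "arguments": {
  "moves": [
    [[0,0,0],[0,-0.06,0],0.048],
    [[0,0,0],[0,-0.06,0],0.048],
    [[0,0,0],[0,-0.06,0],0.048],
    [[0,0,0],[0,-0.06,0],0.048],
    [[0,0,0],[0,-0.05,0],0.048]
  ]
}}

```text
time: 2.08
eef_pos: [0.4606, -0.0375, 0.2484]
tcp_rot: [-0.032, 1.0, -0.0, 0.0]
contact_force: [0.4, 0.4, 0.7]
opening: 0.561
finger_force: 0.0
```

```bash
python3 -c "
from h import *
go(-127,31,120)"
```

```text
t 2.075 reader [-134.2   53.4  248.4] F [0.4 0.4 0.7] turn [-0.     0.001 -0.001] shift now [-0.0072 -0.0223  0.1284] shift after turn [-0.0072 -0.0224  0.1284] q [-0.3  -0.2   2.08 -0.    1.26 -1.94]
```

Call:
{"name": "drive_tool", "arguments": {
  "moves": [
    [[0,0,0],[-0.003,-0.022,0.05],0.048],
    [[0,0,0],[0,0,0.06],0.048],
    [[0,0,0],[0,0,0.058],0.048],
    [[0,0,0],[0,0,0],0.048]
  ]
}}

```text
time: 2.58
eef_pos: [0.461, -0.0558, 0.0756]
tcp_rot: [-0.032, 0.999, 0.002, -0.006]
contact_force: [-0.2, 0.1, 0.1]
opening: 0.562
finger_force: 0.0
```

```bash
python3 - <<'E'
from h import *
go(-127,31,80)
A=[]
for n,(x,y,w,h),f in(("top",(195,185,90,85),6),("side",(150,120,130,100),6)):
    i=ctrl.read_camera(n)["image"][y:y+h,x:x+w,::-1]
    A.append(cv2.resize(i,None,fx=f,fy=f,interpolation=cv2.INTER_CUBIC))
cv2.imwrite("pics/side1.png",A[1]);cv2.imwrite("pics/top1.png",A[0])
c=ctrl.read_camera("side")
P=world(RP,[(-127,y,63) for y in(-7.5,7,55,69.5)]+[(-106,0,14),(-106,12,28),(-106,-12,28)])
print(((proj(c,P)-[149.6,119.6])*6).round())
E
```

```text
t 2.575 reader [-135.    35.    75.6] F [-0.2  0.1  0.1] turn [ 0.005 -0.012 -0.001] shift now [-0.0079 -0.004  -0.0045] shift after turn [-0.008  -0.004  -0.0044] q [-0.34  0.05  2.2   0.    0.91 -1.97]
[[273. 454.]
 [258. 441.]
 [211. 400.]
 [197. 388.]
 [318. 555.]
 [305. 511.]
 [330. 534.]]
```

View pics/side1.png

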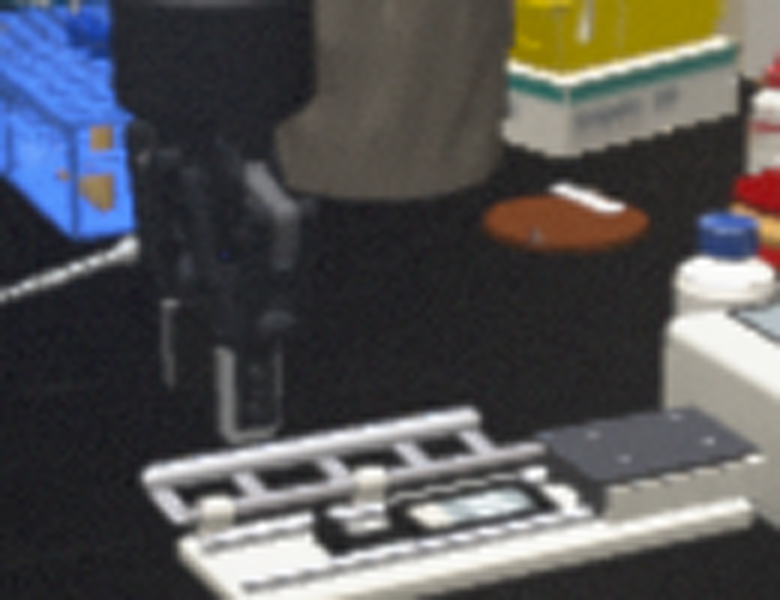

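The side crop shows the right fingertip bottom at about (248,440), roughly 5 mm higher than TCP-17 mm. That fits the pads swinging back when open. I'll correct the pose and lower until it touches the rail.

Call:
{"name": "drive_tool", "arguments": {
  "moves": [
    [[0.005,-0.012,-0.001],[-0.006,-0.004,0.006],0.048],
    [[0,0,0],[0,0,0],0.048],
    [[0,0,0],[0,0,0],0.048]
  ]
}}

```text
time: 3.1
eef_pos: [0.4721, -0.0609, 0.0752]
tcp_rot: [-0.033, 0.999, -0.003, 0.007]
contact_force: [0.5, 0.2, -0.2]
opening: 0.562
finger_force: 0.0
```

```bash
python3 -c "
from h import *
go(-130,31,60)"
```

```text
t 3.1 reader [-124.3   29.2   75.2] F [ 0.5  0.2 -0.2] turn [-0.006  0.013  0.001] shift now [0.0059 0.0019 0.0151] shift after turn [0.0057 0.0018 0.0152] q [-0.34  0.06  2.18  0.    0.88 -1.98]
```

Call:
{"name": "drive_tool", "arguments": {
  "moves": [
    [[-0.005,0.012,0.001],[0.004,0.002,0.01],0.048],
    [[0,0,0],[0,0,0],0.048],
    [[0,0,0],[0,0,0],0.048]
  ]
}}

```text
time: 3.48
eef_pos: [0.4673, -0.059, 0.0639]
tcp_rot: [-0.032, 0.999, 0.0, -0.0]
contact_force: [0.1, 0.2, 0.4]
opening: 0.56
finger_force: 0.0
```

```bash
python3 -c "
from h import *
go(-130,31,50)"
```

```text
t 3.475 reader [-128.9   31.5   63.9] F [0.1 0.2 0.4] turn [ 0.    -0.001 -0.   ] shift now [ 0.0011 -0.0005  0.0139] shift after turn [ 0.0011 -0.0005  0.0139] q [-0.34  0.08  2.19 -0.    0.87 -1.98]
```

Settled and level. I'll go down in small steps to find the rail.

Call:
{"name": "drive_tool", "arguments": {
  "moves": [
    [[0,0,0],[0,0,0.01],0.048],
    [[0,0,0],[0,0,0],0.048]
  ]
}}

```text
time: 3.72
eef_pos: [0.4668, -0.0588, 0.0532]
tcp_rot: [-0.032, 0.999, 0.0, -0.001]
contact_force: [0.1, 0.1, 0.0]
opening: 0.565
finger_force: 0.0
```

Call:
{"name": "drive_tool", "arguments": {
  "moves": [
    [[0,0,0],[0,0,0.004],0.048],
    [[0,0,0],[0,0,0],0.048]
  ]
}}

```text
time: 3.98
eef_pos: [0.4677, -0.0591, 0.0502]
tcp_rot: [-0.032, 0.999, 0.0, -0.0]
contact_force: [-0.3, 0.4, 2.9]
opening: 0.561
finger_force: 0.8
```

Call:
{"name": "drive_tool", "arguments": {
  "moves": [
    [[0,0,0],[0,0,0.004],0.048],
    [[0,0,0],[0,0,0],0.048]
  ]
}}

```text
time: 4.22
eef_pos: [0.4678, -0.0589, 0.0463]
tcp_rot: [-0.032, 0.999, 0.0, 0.0]
contact_force: [0.7, 1.1, 2.1]
opening: 0.56
finger_force: 1.1
```

Contact came at TCP z of about 51 mm with 2–3 N, so the tip offset is about 14 mm. I'll press down to TCP 32.5 mm, which puts the tip at about 18.5 mm.

Call:
{"name": "drive_tool", "arguments": {
  "moves": [
    [[0,0,0],[0,0,0.005],0.048],
    [[0,0,0],[0,0,0.005],0.048],
    [[0,0,0],[0,0,0.004],0.048],
    [[0,0,0],[0,0,0],0.048]
  ]
}}

```text
time: 4.72
eef_pos: [0.4681, -0.0598, 0.0324]
tcp_rot: [-0.032, 0.999, -0.001, 0.0]
contact_force: [0.7, -1.4, 4.4]
opening: 0.564
finger_force: 2.1
```

```bash
python3 - <<'E'
from h import *
go(-39,31,32.5)
c=ctrl.read_camera("side")
i=c["image"][150:250,150:280,::-1]
cv2.imwrite("pics/side2.png",cv2.resize(i,None,fx=6,fy=6,interpolation=cv2.INTER_CUBIC))
P=world(RP,[(0,-26,34),(0,-22,67),(-106,-12,28)])
print(((proj(c,P)-[149.6,149.6])*6).round())
E
```

```text
t 4.725 reader [-128.2   30.7   32.4] F [ 0.7 -1.4  4.4] turn [-0.001  0.001 -0.   ] shift now [-0.0892  0.0003  0.    ] shift after turn [-0.0892  0.0003 -0.0001] q [-0.34  0.15  2.2  -0.    0.8  -1.98]
[[590. 304.]
 [586. 223.]
 [330. 354.]]
```

View pics/side2.png

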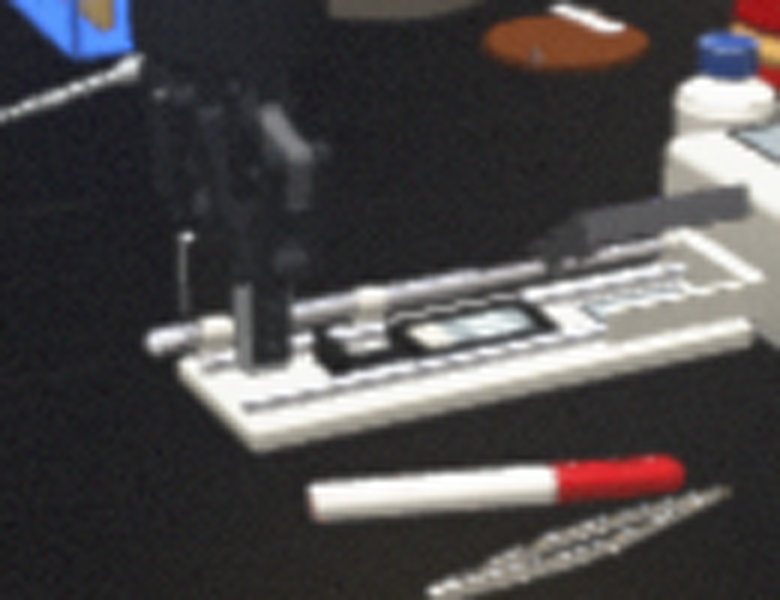

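The picture shows the cover open, with its lip edge at about (590,215) against 223 predicted for 0.65 rad. The right finger at (265,365) stands behind the pad at (320,350). Now I push.

Call:
{"name": "drive_tool", "arguments": {
  "moves": [
    [[0,0,0],[-0.006,0,0],0.048],
    [[0,0,0],[-0.006,0,0],0.048],
    [[0,0,0],[-0.006,0,0],0.048],
    [[0,0,0],[-0.006,0,0],0.048]
  ]
}}

```text
time: 5.28
eef_pos: [0.4914, -0.0572, 0.0318]
tcp_rot: [-0.032, 0.999, 0.0, -0.001]
contact_force: [-3.9, -0.3, 3.7]
opening: 0.562
finger_force: 2.1
```

Call:
{"name": "drive_tool", "arguments": {
  "moves": [
    [[0,0,0],[-0.006,0,0],0.048],
    [[0,0,0],[-0.006,0,0],0.048],
    [[0,0,0],[-0.006,0,0],0.048],
    [[0,0,0],[-0.006,0,0],0.048]
  ]
}}

```text
time: 5.78
eef_pos: [0.5159, -0.056, 0.0323]
tcp_rot: [-0.032, 0.999, -0.0, -0.0]
contact_force: [-3.5, 0.1, 3.9]
opening: 0.564
finger_force: 2.1
```

```bash
python3 - <<'E'
from h import *
go(-39,31,32.5)
c=ctrl.read_camera("side")
i=c["image"][150:250,150:280,::-1]
cv2.imwrite("pics/side3.png",cv2.resize(i,None,fx=6,fy=6,interpolation=cv2.INTER_CUBIC))
E
```

```text
t 5.775 reader [-80.3  31.4  32.3] F [-3.5  0.1  3.9] turn [-0. -0. -0.] shift now [-0.0413 -0.0004 -0.0002] shift after turn [-0.0413 -0.0004 -0.0002] q [-0.3   0.24  2.08 -0.    0.82 -1.94]
```

View pics/side3.png

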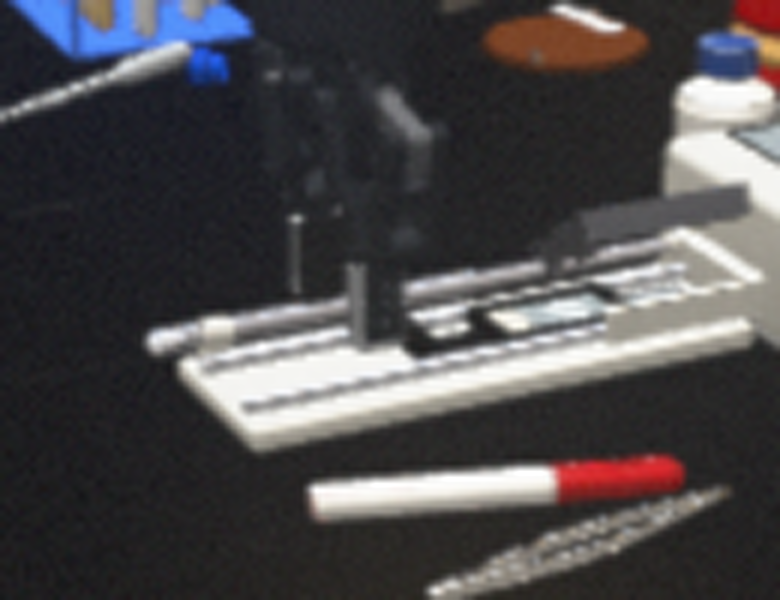

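The cover stays open. The finger at (375,345) is against the pad, and the carrier's frame front has entered the mouth at about (610,290). I'll keep pushing.

Call:
{"name": "drive_tool", "arguments": {
  "moves": [
    [[0,0,0],[-0.006,0,0],0.048],
    [[0,0,0],[-0.006,0,0],0.048],
    [[0,0,0],[-0.006,0,0],0.048],
    [[0,0,0],[-0.006,0,0],0.048],
    [[0,0,0],[-0.006,0,0],0.048]
  ]
}}

```text
time: 6.45
eef_pos: [0.5458, -0.054, 0.0323]
tcp_rot: [-0.032, 0.999, -0.0, -0.0]
contact_force: [-3.2, -0.2, 3.8]
opening: 0.562
finger_force: 2.3
```

Call:
{"name": "drive_tool", "arguments": {
  "moves": [
    [[0,0,0],[-0.003,0,0],0.048],
    [[0,0,0],[-0.003,0,0],0.048],
    [[0,0,0],[-0.001,0,0],0.048]
  ]
}}

```text
time: 6.82
eef_pos: [0.5526, -0.0536, 0.0323]
tcp_rot: [-0.032, 0.999, -0.0, 0.0]
contact_force: [-3.4, -0.4, 4.9]
opening: 0.564
finger_force: 2.4
```

Call:
{"name": "drive_tool", "arguments": {
  "moves": [
    [[0,0,0],[-0.002,0,0],0.048],
    [[0,0,0],[0,0,0],0.048]
  ]
}}

```text
time: 7.08
eef_pos: [0.5547, -0.0535, 0.0323]
tcp_rot: [-0.032, 0.999, -0.0, 0.0]
contact_force: [-2.6, -0.1, 3.6]
opening: 0.56
finger_force: 2.0
```

Call:
{"name": "drive_tool", "arguments": {
  "moves": [
    [[0,0,0],[-0.002,0,0],0.048],
    [[0,0,0],[0,0,0],0.048]
  ]
}}

```text
time: 7.32
eef_pos: [0.5566, -0.0534, 0.0323]
tcp_rot: [-0.032, 0.999, 0.0, 0.0]
contact_force: [-2.0, -0.2, 3.8]
opening: 0.561
finger_force: 2.0
```

Call:
{"name": "drive_tool", "arguments": {
  "moves": [
    [[0,0,0],[-0.002,0,0],0.048],
    [[0,0,0],[0,0,0],0.048]
  ]
}}

```text
time: 7.58
eef_pos: [0.5587, -0.0532, 0.0323]
tcp_rot: [-0.032, 0.999, -0.0, 0.0]
contact_force: [-2.5, -0.2, 4.4]
opening: 0.563
finger_force: 2.0
```

Call:
{"name": "drive_tool", "arguments": {
  "moves": [
    [[0,0,0],[-0.0015,0,0],0.048],
    [[0,0,0],[0,0,0],0.048]
  ]
}}

```text
time: 7.82
eef_pos: [0.5593, -0.0532, 0.0322]
tcp_rot: [-0.032, 0.999, 0.0, -0.001]
contact_force: [-5.4, -0.8, 6.0]
opening: 0.562
finger_force: 3.5
```

Call:
{"name": "drive_tool", "arguments": {
  "moves": [
    [[0,0,0],[-0.0015,0,0],0.048],
    [[0,0,0],[0,0,0],0.048]
  ]
}}

```text
time: 8.07
eef_pos: [0.5594, -0.0532, 0.0322]
tcp_rot: [-0.032, 0.999, 0.0, -0.003]
contact_force: [-9.8, -0.7, 9.2]
opening: 0.564
finger_force: 5.7
```

```bash
python3 - <<'E'
from h import *
go(-39,31,32.5)
c=ctrl.read_camera("side")
i=c["image"][150:250,150:280,::-1]
cv2.imwrite("pics/side4.png",cv2.resize(i,None,fx=6,fy=6,interpolation=cv2.INTER_CUBIC))
E
```

```text
t 8.075 reader [-36.7  31.4  32.2] F [-9.8 -0.7  9.2] turn [ 0.001 -0.006 -0.   ] shift now [ 0.0023 -0.0004 -0.0003] shift after turn [ 0.0023 -0.0004 -0.0003] q [-0.27  0.32  1.98 -0.    0.85 -1.91]
```

View pics/side4.png

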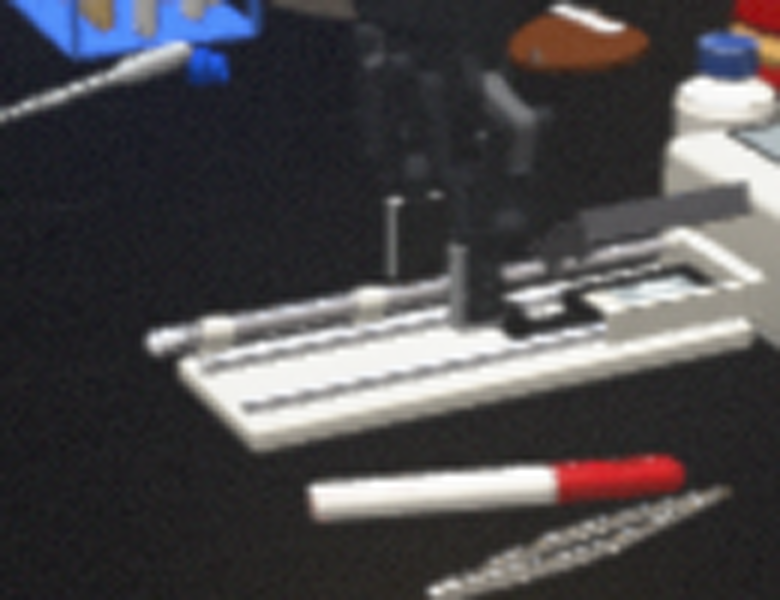

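```bash
python3 - <<'E'
from h import *
c=ctrl.read_camera("side")
for n,P in dict(rearcorner_bot=(6,-17,14),rearcorner_top=(6,-17,23),fl_top=(68,17,23),fr_top=(68,-17,23),pad_r_top=(-28,-12,28),pad_rf_bot=(-22,-12,14),pad_l_top=(-28,12,28),mouth_wall=(0,-26,14),old_pad=(-106,-12,28),rail_end=(-158,58,14),bed=(-152,-35,14),house=(76,-56,66)).items():
    print(n,((proj(c,world(RP,[P]))[0]-[149.6,149.6])*6).round())
E
```

```text
rearcorner_bot [591. 339.]
rearcorner_top [591. 319.]
fl_top [681. 264.]
fr_top [723. 292.]
pad_r_top [510. 318.]
pad_rf_bot [524. 348.]
pad_l_top [483. 297.]
mouth_wall [589. 350.]
old_pad [330. 354.]
rail_end [139. 345.]
bed [243. 433.]
house [796. 223.]
```

The carrier is at the stop: motion stalled at reader x ≈ -37 while force rose to 10 N. The picture agrees, with the pad at about (520,325) and the frame's far corner at about (690,268) against 691 predicted. I'll back off while still holding the rail, then lift.

Call:
{"name": "drive_tool", "arguments": {
  "moves": [
    [[0,0,0],[0.005,0,0],0.048],
    [[0,0,0],[0.006,0,0],0.048],
    [[0,0,0],[0,0,0],0.048]
  ]
}}

```text
time: 8.55
eef_pos: [0.5518, -0.0542, 0.0332]
tcp_rot: [-0.032, 0.999, -0.001, 0.002]
contact_force: [2.1, -0.9, 3.0]
opening: 0.565
finger_force: 2.0
```

Call:
{"name": "drive_tool", "arguments": {
  "moves": [
    [[0,0,0],[0,0,-0.007],0.048],
    [[0,0,0],[0,0,-0.007],0.048],
    [[0,0,0],[0,0,-0.01],0.048],
    [[0,0,0],[0,0,-0.03],0.048],
    [[0,0,0],[0,0,-0.05],0.048]
  ]
}}

```text
time: 9.18
eef_pos: [0.5476, -0.0531, 0.1345]
tcp_rot: [-0.032, 0.999, 0.001, -0.004]
contact_force: [0.9, -1.1, 0.3]
opening: 0.566
finger_force: 0.0
```

Call:
{"name": "drive_tool", "arguments": {
  "moves": [
    [[0,0,0],[0.03,0,-0.05],0.048],
    [[0,0,0],[0.03,0,-0.03],0.048],
    [[0,0,0],[0.03,0,0],0.048],
    [[0,0,0],[0,0,0],0.048]
  ]
}}

```text
time: 9.68
eef_pos: [0.4587, -0.0591, 0.2159]
tcp_rot: [-0.032, 0.999, 0.0, -0.001]
contact_force: [0.5, -0.6, -0.3]
opening: 0.566
finger_force: 0.0
```

```bash
python3 - <<'E'
from h import *
c=ctrl.read_camera("side");t=ctrl.read_camera("top");print(ctrl.get_state()["contact_force"])
a=cv2.resize(c["image"][160:230,165:315,::-1],None,fx=5,fy=5,interpolation=cv2.INTER_CUBIC)
cv2.imwrite("pics/side5.png",a)
b=cv2.resize(t["image"][115:265,195:295,::-1],None,fx=4,fy=4,interpolation=cv2.INTER_CUBIC)
cv2.imwrite("pics/top5.png",b)
E
```

```text
[ 0.17466525 -0.4983459  -0.30242856]
```

View pics/side5.png

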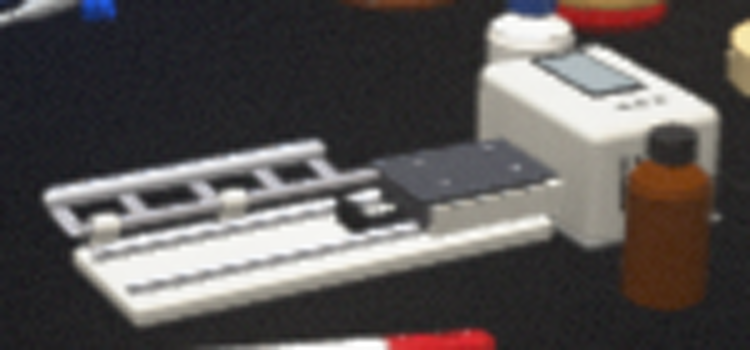

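The cover is fully shut at (380–560, 140–225), exactly as at the start. Only the tongue and pad stick out, at (345–400, 210), and the robot is clear. I'm handing in.

```bash
python3 -c "
from plant import ctrl
print(ctrl.sign_off())"
```

```text
the job is handed in; nothing more can be done
None
```

The slide carrier was pushed in against the end stop with the cover held open, the cover has sprung shut over it, the robot is clear, and the job is handed in at about 10 s.

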